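# Fit the suction nozzle on the bench extraction socket and open its gate

### The arm

A 6-joint arm with a two-finger parallel gripper is mounted at the origin on the work surface. World frame = base frame: x ahead of the robot, y to its left, z up, the work surface at z = 0. Lengths are in mm, angles in rad, forces in N, time in s.
With the tool pointing down it reaches from about 275 to 825 mm from the base axis. Payload 5.2 kg.
Tool frame: the origin (TCP) lies at the very end of the fingers, on their centre line; the grasp point (between the pads) lies 19 mm behind it; z points along the fingers, y is the line along which they close (so a half turn about z gives the same grasp; the last joint's range is limited). The gripper opens to 93 mm and grips with 3 to 60 N. Pads are 15 mm wide; open, the fingers measure 128 mm over their backs; the gripper's body (75 mm by 188 mm) begins 65 mm behind the grasp point.
Start: joints at [-1.401, 0.259, 1.535, -0, 1.348, -0.203], TCP at [200.344, -512.218, 218.653] pointing down, gripper open.
Joint ranges: [-3.14, 3.14], [-0.91, 2.08], [0.19, 2.58], [-1.22, 4.36], [0.22, 2.71], [-3.12, 3.12]. Speed limits (rad/s): [2.57, 2.57, 3.14, 3.14, 3.14, 3.14].

### API

Orientations are given as [roll, pitch, yaw] about the fixed x, y, z axes, in that order (R = Rz(yaw) Ry(pitch) Rx(roll)).
In Python, from bench import robot gives the robot as it stands. The module is installed in compiled form; this text tells all that it offers. Calls block until the motion is done:
- robot.move_ptp(position, orientation): joint-space move of the TCP to a pose.
- robot.move_linear(position, ori=None, speed=150, f_stop=None): straight line of the TCP; ori=None keeps the orientation; speed is the mean speed in mm/s. With f_stop (N) it stops when the force on the tool has changed by that much, and returns True; else False.
- robot.move_j(angles): joint-space move.
- robot.move_gripper(opening): opening from 0.0 (shut) to 1.0 (fully open); the grip force is fixed at half the most; returns when the fingers have stopped.
- robot.sleep(seconds).
- robot.inverse_kinematics(position, orientation): joint angles nearest the present ones, or None.
- robot.get_image(name): name is "scene" or "side" or "wrist"; returns a dict with "img" (420x560x3 uint8, blue, green, red), "fovy" (degrees; the focal length in pixels is half the picture's height over the tangent of half this angle, whatever the lens; pixels are square), "cx", "cy" (the principal point, pixels), "eye" and "orientation" of the camera in the world. Camera axes: x right, y down, z forward; pixel columns grow to the right and rows downward; lengths in mm; the calibration is good to about 2 mm. A picture is of the moment at which its call begins. There is no depth.
A pose or a line that the arm cannot do raises robot.MotionError and nothing moves.
- robot.hand_in(): hands the job in; it is judged then, once.
Readings, each from a call of its own:
- robot.current_t(): time.
- robot.current_qpos(): joint angles.
- robot.current_joint_vel(): joint speeds.
- robot.current_joint_efforts(): joint torques, N m.
- robot.current_tcp_pos(): TCP position.
- robot.current_eef_rot(): TCP orientation.
- robot.current_contact_force(): force on the tool from outside, world axes, zero at the start.
- robot.current_ft_torque(): the same for the moment, N m.
- robot.current_gripper_width(): opening from 0.0 (shut) to 1.0 (fully open).
- robot.current_finger_force(): force on a finger pad.
Only numpy, scipy, OpenCV 4.12 (cv2) and the standard library are available. Lean on these libraries where they do the work, as an engineer would, in place of code of your own. Each camera call takes 0.05 s, during which the arm holds its last target. There are 200 camera calls.

### The job

Put the suction nozzle (the pipe with the rectangular hood and the round hole in its side) onto the upright stub of the extraction socket, turned so that its hole meets the spring button, and slide it all the way down until the button pops out through the hole. Then swing the gate lever fully over to its other end so the suction is open. Leave the plain pipe, the jars, the dropper bottle and the board of crowns where they are.

Things in the scene. Friction and masses are not known exactly. Their poses are not given: they have to be found in the camera images.
- nozzle: Loose white plastic suction nozzle, standing upright, 149 mm tall, 110 to 230 g. Origin: centre of the pipe's lower end, z up. Lower part: round pipe, 45 mm outside, 39 mm inside, z = 0 to 95 mm. On top a rectangular scoop hood, z = 95 to 149 mm, x = -25 to +49 mm, flat parallel sides 45 mm apart (y = -22.5 and +22.5 mm); its open mouth faces +x.
- nozzle_grip (a point): Middle of the nozzle's hood on the pipe's axis, 128 mm above the nozzle's origin, same axes: a good place to grip across the flat sides (45 mm, along y) from above.
- nozzle_hole (a point): Centre of the round-looking 16 mm hole through the nozzle's pipe wall, on its +x side (below the hood's mouth), 40 mm above the nozzle's origin.
- stub_root (a point): Foot of the socket's upright aluminium stub, on its axis, on top of the white plinth (40 mm above the bench). Stub: 36 mm in diameter, 75 mm tall, its top 12 mm tapered to 20 mm. z up; +x points to the side where the spring button sticks out. The nozzle is home when its lower end rests on the plinth here, its +x along this +x.
- plinth: White fixed box of the extraction socket, 140 mm (x) by 270 mm (y), 40 mm high. Origin under its centre, same axes as stub_root, which lies at (0, +60, +40) mm in it.
- button (a joint): Brass cone-shaped spring button on the stub, 40 mm above its foot, sticking out 7.5 mm along +x. 0 = fully out, grows (m) as it is pushed in; spring 3 to 6 N. The nozzle's rim wedges it in when pushed down (under 10 N); behind the pipe wall it reads 2.5 mm or more. It has about 2.5 mm play in the hole to each side, so the nozzle's yaw must be right to about 10 degrees.
- gate (a joint): Gate lever: 0 = leaning 0.5 rad to the socket's -x side (shut), 1.0 rad = leaning 0.5 rad to the +x side (fully open, end stop). It starts at 0 to 0.25, and stays where it is left; about 1 N at its ball moves it.
- gate_tip (a point): Centre of the black ball (26 mm diameter) at the end of the 80 mm gate lever, a 10 mm steel rod. The lever's pivot lies at (0, -150, +22) mm in the frame of stub_root, its axis parallel to that y, so the ball swings along the socket's x, 70 to 80 mm above the pivot. Pivot block 70 mm (x) by 50 mm (y), 25 mm high.
- plain_pipe: Loose plain white pipe, same diameter as the nozzle (45 mm), 120 mm tall, standing upright, with no hood and no hole: not needed. Origin at the centre of its lower end.
- crown_board: Round wooden board with white crowns on pins, 90 mm across, 40 mm tall. Origin under its centre.
- dropper: White dropper bottle, 40 mm across, 110 mm tall. Origin under its centre.
- jar_a: Small clear stain jar with white contents, 42 mm across, 46 mm tall. Origin under its centre.
- jar_b: Small clear stain jar with red-brown contents, 42 mm across, 46 mm tall. Origin under its centre.
- jar_c: Small clear stain jar with blue contents, 42 mm across, 46 mm tall. Origin under its centre.
- jar_d: Small clear stain jar with tan contents, 42 mm across, 46 mm tall. Origin under its centre.
Not all that is in view belongs to the job. What is shaped like the nozzle but purple is not meant.

How it is judged:
By the outcome, as a careful person would: the job done as asked, in the order asked, and still so for the second after the job is handed in, with the robot touching nothing.
It also fails if it takes over 64 s, if anything falls off the work surface, if the arm or the gripper's body presses on something with over 40 N, if the wrist force passes 120 N, or if a joint passes its speed limit or range.

## Working session

There is one attempt and no reset: what is moved stays moved. The work goes in short steps, each a Python script; the robot and the scene stay as the last script left them, time stands still between calls to the robot, and variables do not carry over. Pictures are saved under pics/ and viewed, at most 10 in all, crops included, and the job is handed in when it is done.

```bash
mkdir -p pics; python3 - <<'E'
from bench import robot
import cv2,pickle
for n in ("scene","side"):
    d=robot.get_image(n); pickle.dump(d,open(f"pics/{n}.pkl","wb")); cv2.imwrite(f"pics/{n}.png",cv2.resize(d["img"],(784,588)))
    print(n,d["fovy"],d["cx"],d["cy"],d["eye"],d["orientation"],d["img"].shape)
print(robot.current_t())
E
```

```text
scene 42.7131154891485 279.65522512307933 212.6702929671024 [1335.31549478  -27.38992688 1175.54650256] [-2.4553141  -0.0105396   1.40747633] (420, 560, 3)
side 51.50286446027698 275.3236039904394 215.81482689226493 [251.3987055  897.93174383 689.62749486] [-2.20229508 -0.02092032 -2.8110089 ] (420, 560, 3)
0.1
```

View pics/scene.png

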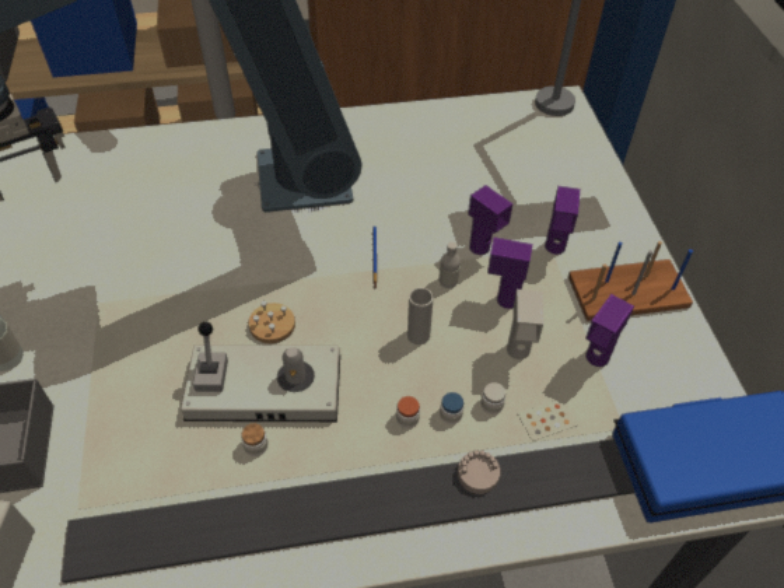

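View pics/side.png

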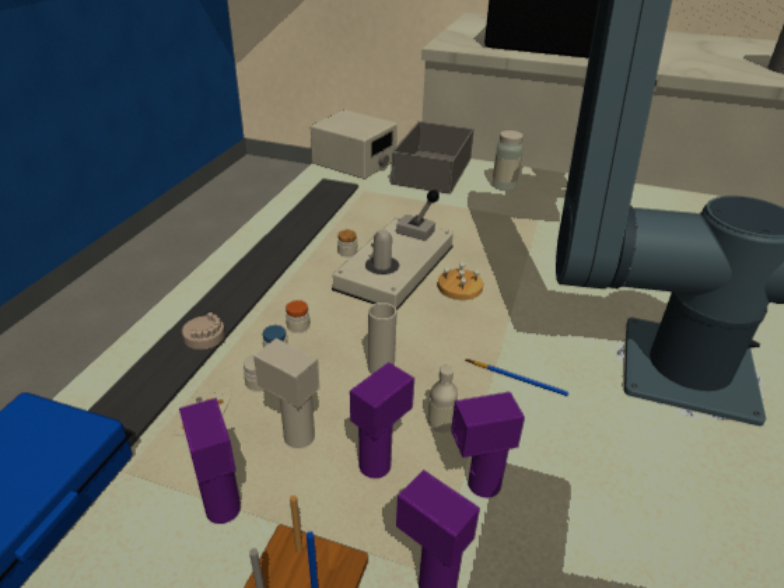

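The white nozzle is at scene (523,325) and side (290,395). Things that could be confused with it, in scene pixels:
- plain pipe (420,315)
- dropper (450,268)
- purple look-alikes (490,220), (510,270), (563,220) and (607,330)

The socket stub is at scene (292,365) and the gate ball at (206,328). I'll check these in one close mosaic.

```bash
python3 - <<'E'
import pickle,cv2,numpy as np
s=pickle.load(open("pics/scene.pkl","rb"))["img"];d=pickle.load(open("pics/side.pkl","rb"))["img"]
def c(i,x,y,w,h): return cv2.resize(i[y:y+h,x:x+w],(400,300),interpolation=cv2.INTER_CUBIC)
m=np.vstack([np.hstack([c(s,330,190,100,75),c(d,165,240,120,90)]),np.hstack([c(s,125,225,130,97.5.__int__()),c(d,225,130,120,90)])])
cv2.imwrite("pics/mos.png",np.clip(m*1.3,0,255).astype(np.uint8))
E
```

```text
(no output)
```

View pics/mos.png

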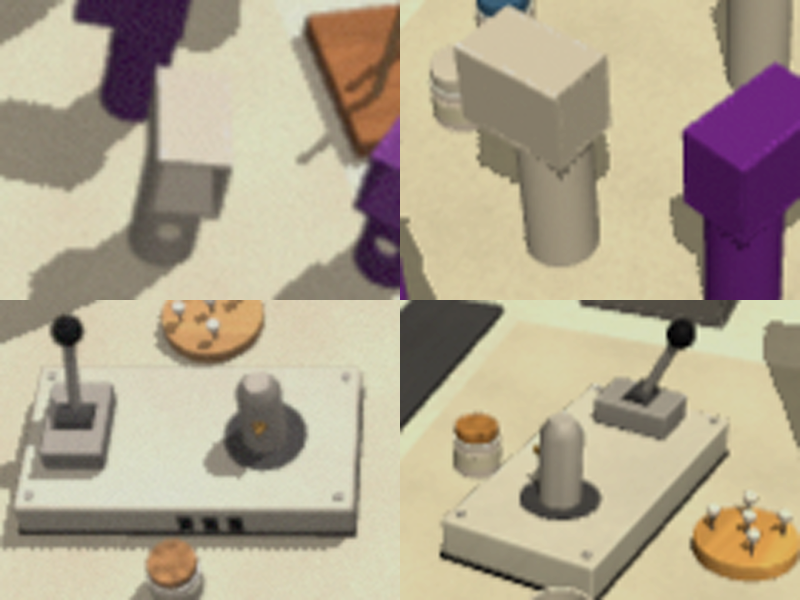

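The white nozzle shows its hole and its mouth faces the scene camera, so it is the right one. The button also faces the camera, and the gate leans to the far side. Next I'll fit the poses.

```bash
cat >h.py <<'E'
import numpy as np, pickle
from scipy.spatial.transform import Rotation as R
from scipy.optimize import least_squares
def proj(d,P):
    f=210/np.tan(np.radians(d["fovy"]/2))
    c=(np.atleast_2d(P)-d["eye"])@R.from_euler("xyz",d["orientation"]).as_matrix()
    return c[:,:2]/c[:,2:]*f+[d["cx"],d["cy"]]
def place(p,L,z0=0):
    c,s=np.cos(p[2]),np.sin(p[2]); L=np.atleast_2d(L).astype(float)
    return np.c_[p[0]+c*L[:,0]-s*L[:,1],p[1]+s*L[:,0]+c*L[:,1],L[:,2]+z0]
def fit(obs,p0):
    def r(p): return np.concatenate([(proj(d,place(p,L))-uv).ravel() for d,L,uv in obs])
    o=least_squares(r,p0,loss="soft_l1"); return o.x,r(o.x).reshape(-1,2).round(1)
E
python3 - <<'E'
from h import *
s,d=[pickle.load(open(f"pics/{n}.pkl","rb")) for n in("scene","side")]
S=lambda a:np.array(a)/4+[330,190]; D=lambda a:np.array(a)*.3+[165,240]
fp,bp,bm,fm=[49,22.5,149],[-25,22.5,149],[-25,-22.5,149],[49,-22.5,149]
p,r=fit([(s,[bm,bp,fp,fm],S([(157,68),(232,72),(232,166),(155,158)])),
 (d,[fp,fm,bm,bp],D([(58,45),(112,8),(208,57),(155,97)]))],[500,150,0.])
print("nozzle",p,r.tolist()); n=p
S=lambda a:np.array(a)*[.325,97/300]+[125,225]; D=lambda a:np.array(a)*.3+[225,130]
P=[[-70,-135,40],[-70,135,40],[70,135,40],[70,-135,40]]
p,r=fit([(s,P,S([(43,67),(362,72),(357,213),(18,208)])),(d,[P[2],P[1],P[0]],D([(43,247),(195,288),(327,147)]))],[500,-150,0.])
print("plinth",p,r.tolist(),"stub",place(p,[0,60,40]))
for nm,im,uv in(("s",s,S([(67,31)])),("d",d,D([(281,33)]))):
  o=least_squares(lambda g:(proj(im,place(p,[80*np.sin(g[0]-.5),-90,62+80*np.cos(g[0]-.5)]))-uv).ravel(),[.1]); print("gate",o.x,o.fun)
o=least_squares(lambda X:np.r_[(proj(s,X)-S([(67,31)])).ravel(),(proj(d,X)-D([(281,33)])).ravel()],[450,-250,130]);print("ball",o.x,o.fun)
print("button pred",(proj(s,place(p,[22,60,80]))-[125,225])/[.325,97/300])
pickle.dump((n,p),open("est.pkl","wb"))
E
```

```text
nozzle [552.25801295 360.85083063  31.12844198] [[0.6, -0.7], [0.0, 0.2], [0.1, 0.1], [0.6, 0.1], [-0.4, -0.2], [0.2, -1.4], [0.6, -0.9], [0.1, 0.5]]
plinth [ 5.63830679e+02 -1.19414143e+02 -1.53985681e-01] [[0.3, -0.6], [0.9, -2.3], [0.6, -1.1], [-0.6, 0.8], [-1.1, -8.4], [-0.3, -5.8], [0.6, -8.7]] stub [[573.03335031 -60.1240858   40.        ]]
gate [0.0770135] [1.27491884 0.54460367]
gate [0.04706639] [-0.25617207  0.33708457]
ball [ 515.10303839 -206.27997169  133.91372849] [ 0.09654299  0.14455317  0.16164985 -0.12339533]
button pred [[263.74926986 130.32201961]]
```

The side-view plinth corners were misread (I took the lower edge), but the rest agrees. The nozzle yaw wraps to about -0.29. Next I'll look from close by with the wrist camera over the stub, then over the nozzle.

```bash
python3 - <<'E'
from h import *
from bench import robot
import cv2
n,p=pickle.load(open("est.pkl","rb"))
n[2]=-0.2875; pickle.dump((n,p),open("est.pkl","wb"))
pi=np.pi
print(robot.current_eef_rot())
for y in (-.154,-.154+pi,-.2875,-.2875+pi):
  for q in([573,-60,330],[552,361,300]):
    print(y,q,robot.inverse_kinematics(q,[pi,0,y]))
y=-.154
ims=[]
robot.move_ptp([560,-60,340],[pi,0,y]); a=robot.get_image("wrist")
robot.move_ptp([552,361,330],[pi,0,-.2875]); b=robot.get_image("wrist")
for nm,d in(("wa",a),("wb",b)):
  pickle.dump(d,open(f"pics/{nm}.pkl","wb")); print(d["fovy"],d["eye"],d["orientation"])
  cv2.imwrite(f"pics/{nm}.png",cv2.resize(d["img"],(784,588)))
print(proj(a,place(p,[[0,60,40],[0,60,115],[22,60,80]]))*1.4,proj(b,place(n,[[49,22.5,149],[-25,22.5,149],[-25,-22.5,149],[49,-22.5,149]]))*1.4,robot.current_t())
E
```

```text
[-3.14003078e+00 -2.82520687e-04  3.72811993e-01]
-0.154 [573, -60, 330] [-2.97854276e-01  2.59709794e-01  1.26688443e+00 -4.44089210e-16
  1.61499843e+00  1.42694205e+00]
-0.154 [552, 361, 300] [ 4.10381851e-01  4.28425529e-01  1.09728771e+00 -4.44089210e-16
  1.61587942e+00  2.13517818e+00]
2.987592653589793 [573, -60, 330] [-0.29785428  0.25970979  1.26688443  0.          1.61499843 -1.7146506 ]
2.987592653589793 [552, 361, 300] [ 0.41038185  0.42842553  1.09728771  0.          1.61587942 -1.00641448]
-0.2875 [573, -60, 330] [-2.97854276e-01  2.59709794e-01  1.26688443e+00 -4.44089210e-16
  1.61499843e+00  1.56044205e+00]
-0.2875 [552, 361, 300] [ 4.10381851e-01  4.28425529e-01  1.09728771e+00 -4.44089210e-16
  1.61587942e+00  2.26867818e+00]
2.854092653589793 [573, -60, 330] [-0.29785428  0.25970979  1.26688443  0.          1.61499843 -1.5811506 ]
2.854092653589793 [552, 361, 300] [ 0.41038185  0.42842553  1.09728771  0.          1.61587942 -0.87291448]
61.22747165545514 [639.16425176 -72.85054271 505.68751591] [ 2.84974251e+00 -5.93529134e-04 -1.72541220e+00]
61.22747165545514 [629.43389758 337.35418155 496.14371517] [ 2.85072961e+00 -6.83077606e-04 -1.85934572e+00]
[[385.96439126 219.30086754]
 [385.50088626 232.99559789]
 [385.67395162 200.13316774]] [[354.84940289 192.92200337]
 [356.94201286 295.87724948]
 [418.55826283 295.80313498]
 [420.29303174 192.84807812]] 3.8667
```

View pics/wa.png

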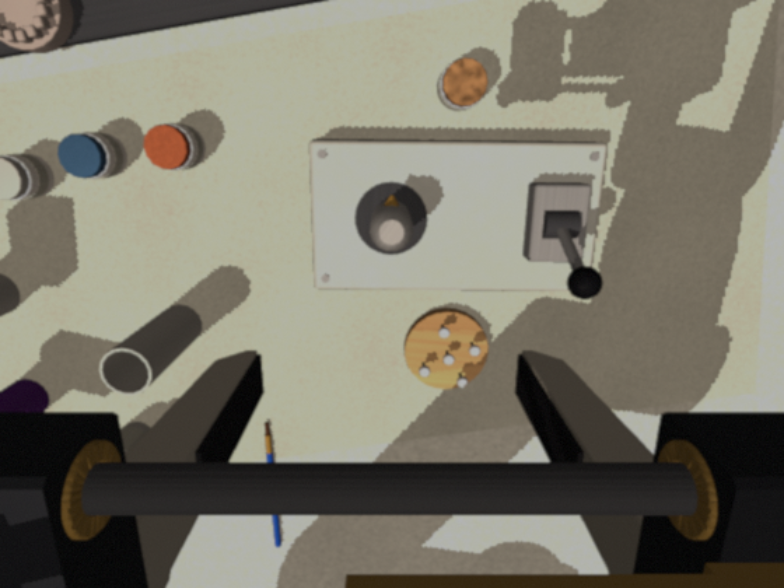

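View pics/wb.png

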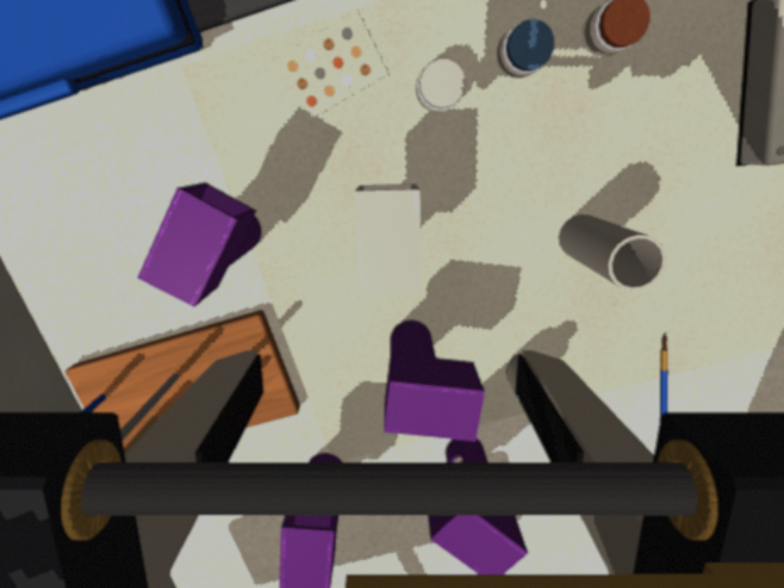

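The wrist view over the stub shows the tip at (390,232), the ring centred on (391,219) and the plinth edges level, so its yaw of -0.154 is right. The nozzle's hood top runs from x 357 to 420 with its front edge near y=189, matching the -0.2875 yaw. I'll read off the edge rows precisely.

```bash
python3 - <<'E'
from h import *
n,p=pickle.load(open("est.pkl","rb"))
a,b=[pickle.load(open(f"pics/{k}.pkl","rb")) for k in("wa","wb")]
g=b["img"].astype(float)
print("col",g[125:220,270:284].mean((1,2)).round().astype(int).tolist())
print("blue",(g[190:220,262:292,0]).mean(1).round().tolist())
print("row",g[150:190,245:310].mean((0,2)).round().astype(int).tolist())
h=a["img"].astype(float)
print("ring row156",h[155:158,240:320].mean((0,2)).round().astype(int).tolist())
print("ring col279",h[120:190,277:282].mean((1,2)).round().astype(int).tolist())
for z,uv in((115,[390,232]),(40,[391.5,218.5])):
  print(z,least_squares(lambda X:(proj(a,[X[0],X[1],z])-np.array(uv)/1.4).ravel(),p[:2]).x)
E
```

```text
col [180, 180, 181, 181, 182, 176, 151, 123, 112, 109, 121, 165, 181, 183, 182, 182, 182, 182, 182, 182, 182, 182, 182, 182, 182, 182, 182, 182, 182, 182, 182, 182, 182, 182, 182, 182, 182, 182, 182, 182, 182, 182, 182, 182, 183, 182, 182, 183, 182, 183, 182, 182, 183, 183, 182, 183, 182, 182, 183, 182, 183, 183, 183, 183, 183, 183, 183, 183, 183, 183, 183, 183, 183, 183, 183, 183, 183, 183, 183, 183, 183, 183, 183, 183, 183, 183, 182, 182, 182, 182, 182, 182, 182, 182, 182]
blue [170.0, 171.0, 171.0, 170.0, 171.0, 170.0, 170.0, 171.0, 170.0, 171.0, 171.0, 171.0, 170.0, 171.0, 171.0, 171.0, 171.0, 171.0, 171.0, 170.0, 168.0, 167.0, 166.0, 166.0, 167.0, 167.0, 167.0, 166.0, 166.0, 165.0]
row [181, 181, 182, 182, 182, 182, 181, 181, 180, 182, 183, 184, 184, 184, 184, 183, 183, 183, 183, 183, 183, 183, 183, 183, 183, 183, 183, 183, 183, 182, 182, 182, 182, 182, 182, 182, 182, 182, 182, 182, 182, 182, 182, 182, 182, 182, 182, 182, 182, 182, 182, 182, 182, 182, 179, 168, 162, 163, 166, 167, 169, 169, 171, 173, 174]
ring row156 [175, 176, 176, 176, 176, 175, 176, 176, 176, 176, 176, 177, 170, 133, 87, 62, 59, 60, 61, 61, 60, 58, 59, 59, 60, 67, 71, 74, 78, 79, 82, 84, 85, 85, 85, 88, 93, 97, 100, 104, 103, 98, 92, 86, 78, 72, 68, 67, 64, 63, 60, 58, 55, 47, 39, 36, 34, 35, 35, 36, 38, 45, 49, 50, 81, 136, 167, 175, 176, 175, 175, 175, 175, 174, 175, 174, 174, 174, 174, 175]
ring col279 [175, 175, 175, 175, 175, 175, 175, 175, 174, 156, 104, 66, 59, 60, 60, 60, 60, 59, 55, 57, 64, 69, 70, 63, 57, 54, 55, 55, 55, 57, 60, 63, 67, 70, 72, 74, 93, 134, 155, 160, 160, 161, 161, 161, 161, 161, 161, 162, 162, 162, 161, 161, 161, 160, 149, 128, 113, 104, 92, 73, 69, 108, 159, 175, 176, 175, 175, 175, 175, 175]
115 [573.26866243 -63.76672055]
40 [572.97493256 -65.36110658]
```

```bash
python3 - <<'E'
from h import *
from bench import robot
import cv2
n,p=pickle.load(open("est.pkl","rb")); pi=np.pi
x,y,_=place(n,[1.7,0,0])[0]; print(x,y)
robot.move_gripper(.75)
robot.move_ptp([x,y,175],[pi,0,n[2]])
print(robot.move_linear([x,y,109],speed=80,f_stop=8))
robot.move_gripper(0); print("w",robot.current_gripper_width()*93,robot.current_finger_force(),robot.current_contact_force())
robot.move_linear([x,y,290],speed=150)
print("w",robot.current_gripper_width()*93,robot.current_contact_force(),robot.current_t())
robot.move_ptp([573.2,-64.3,250],[pi,0,-.154])
print(robot.current_gripper_width()*93,robot.current_contact_force(),robot.current_ft_torque(),robot.current_tcp_pos(),robot.current_t())
c=[robot.get_image(k)["img"] for k in("side","scene")]
m=np.hstack([cv2.resize(c[0][60:240,190:340],(400,480)),cv2.resize(c[1][150:330,120:270],(400,480))])
cv2.imwrite("pics/over.png",m)
E
```

```text
553.8882377421886 360.3687859035334
False
w 44.90935363810618 29.8532634973526 [-0.58446882  0.00422718  1.52475174]
w 44.59207738988248 [-1.19213993  0.619514   -1.56141345] 8.0
45.1521039111289 [-0.54832112  0.43540057 -2.35012062] [ 0.10038018  0.04043455 -0.03671527] [573.45455648 -63.39468176 250.12980293] 9.575
```

View pics/over.png

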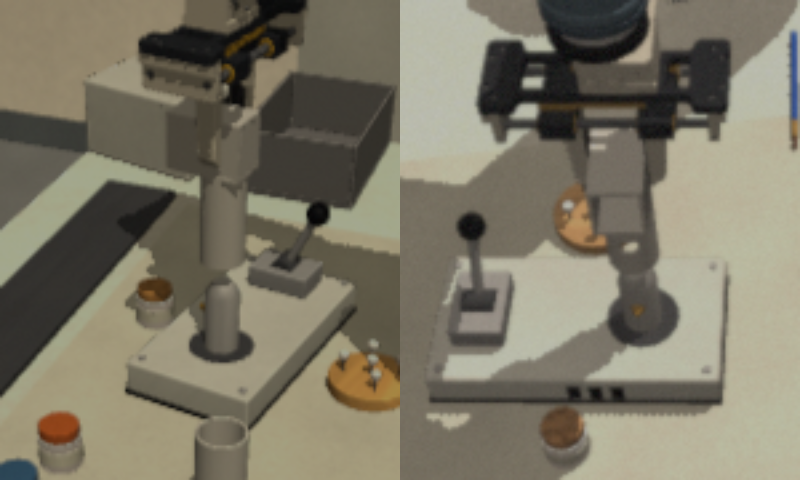

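The nozzle hangs upright above the stub: in the side view both axes are at x≈222, and in the scene view the hole is on the button's side. Lowering with force watch.

```bash
python3 - <<'E'
from h import *
from bench import robot
for z in (215,200,190,180,170,160,150,146):
    s=robot.move_linear([573.2,-64.3,z],speed=50,f_stop=14)
    print(z,s,robot.current_tcp_pos().round(1),robot.current_contact_force().round(1),robot.current_ft_torque().round(2),robot.current_t())
    if s: break
E
```

```text
215 False [573.4 -64.4 215.2] [ 0.5  1.  -0.8] [ 0.05  0.04 -0.  ] 10.525
200 False [572.9 -64.2 199.5] [ 0.2 -0.8 -1.1] [0.1  0.02 0.04] 10.975
190 False [573.8 -64.5 189.8] [ 2.2 -0.3 -2.3] [-0.13 -0.71  0.01] 11.325
180 False [573.2 -64.3 179.3] [ 3.2  0.  -3.7] [-0.04 -0.78 -0.05] 11.675
170 False [573.2 -64.2 169.5] [ 3.1 -0.1 -2.7] [-0.07 -0.76  0.02] 12.025
160 False [573.2 -64.3 159.5] [ 4.  -0.5 -2.5] [-0.07 -0.78 -0.02] 12.375
150 False [572.2 -64.1 149.2] [ 0.9 -0.3 -1.9] [0.04 0.02 0.02] 12.725
146 False [574.1 -64.4 148.4] [-1.5  0.8 12.2] [0.28 0.3  0.07] 12.975
```

It dropped with the side load vanishing at z≈149, which is the button popping out, and then it touched down. I'll release, back off and look.

```bash
python3 - <<'E'
from h import *
from bench import robot
import cv2
robot.move_linear([573.2,-64.3,149],speed=50)
robot.move_gripper(.8)
robot.move_linear([573.2,-64.3,235],speed=120)
robot.move_gripper(0)
st=[573.2,-64.3,-.154]
q=place(st,[-78,-150,230])[0]; robot.move_ptp(q,[np.pi,0,-.154])
print(robot.current_contact_force().round(1),robot.current_t())
c=[robot.get_image(k)["img"] for k in("side","scene")]
m=np.hstack([cv2.resize(c[0][60:240,190:340],(400,480)),cv2.resize(c[1][150:330,120:270],(400,480))])
cv2.imwrite("pics/rel.png",m)
E
```

```text
[ 0.1 -0.3 -0.1] 16.7167
```

View pics/rel.png

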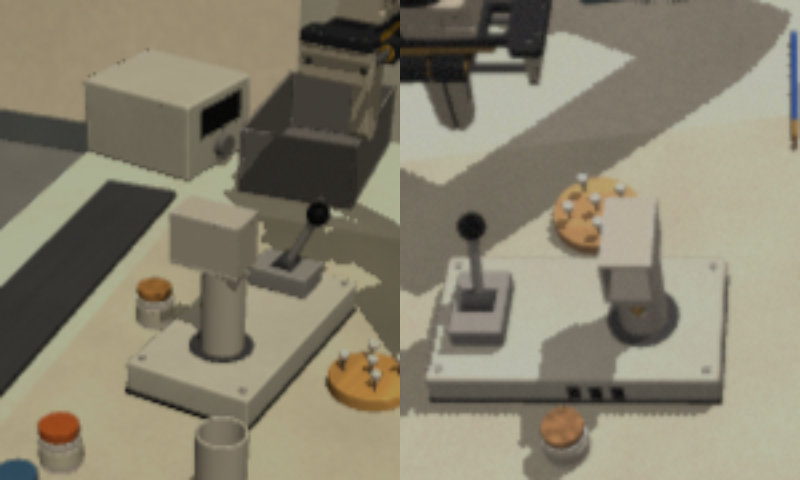

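The nozzle is home: its lower end sits on the ring and the brass button shows through the hole at scene-crop (637,308). The gate ball is still at (471,227), so I'll push it over now.

```bash
python3 - <<'E'
from h import *
from bench import robot
import cv2
st=[573.2,-64.3,-.154]
L=lambda x,z:place(st,[x,-150,z])[0]
print(robot.move_linear(L(-78,120),speed=150,f_stop=10))
robot.move_linear(L(0,120),speed=60,f_stop=15)
s=robot.move_linear(L(45,120),speed=40,f_stop=8)
t=robot.current_tcp_pos(); c,si=np.cos(.154),-np.sin(.154)
print(s,t,"local x",(t[0]-st[0])*c+(t[1]-st[1])*si,robot.current_contact_force())
robot.move_linear(L(-20,120),speed=100)
robot.move_linear(L(-20,260),speed=150)
robot.move_ptp(L(-170,300),[np.pi,0,-.154])
robot.sleep(.3)
c=[robot.get_image(k) for k in("side","scene")]; pickle.dump(c,open("pics/fin.pkl","wb"))
g=.98
for d,o in zip(c,([190,60],[120,150])):
  for g in(.9,1.0): print(g,(proj(d,place(st,[80*np.sin(g-.5),-150,62+80*np.cos(g-.5)]))-o)*[400/150,480/180])
m=np.hstack([cv2.resize(c[0]["img"][60:240,190:340],(400,480)),cv2.resize(c[1]["img"][150:330,120:270],(400,480))])
cv2.imwrite("pics/fin.png",m); print(robot.current_t())
E
```

```text
False
True [ 565.08987153 -214.6264477   119.131832  ] local x 15.04472760171353 [-2.65381776  0.50189481  0.53705466]
0.9 [[263.00839343 197.11810188]]
1.0 [[256.98809856 198.58042433]]
0.9 [[ 59.1508469  286.93302818]]
1.0 [[ 58.63776609 296.00481667]]
22.375
```

View pics/fin.png

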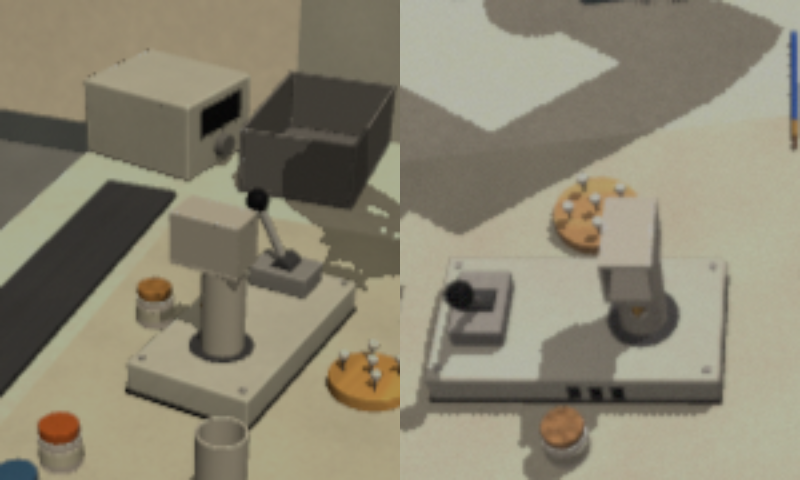

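The ball is at side (258,200) and scene (59,295), as predicted for 1.0 rad. A quick firmer second push will confirm the end stop, then I'll hand in.

```bash
python3 - <<'E'
from h import *
from bench import robot
st=[573.2,-64.3,-.154]
L=lambda x,z:place(st,[x,-150,z])[0]
robot.move_ptp(L(-20,260),[np.pi,0,-.154])
robot.move_linear(L(-20,120),speed=120,f_stop=10)
s=robot.move_linear(L(45,120),speed=30,f_stop=14)
t=robot.current_tcp_pos(); print(s,"local x",(t[0]-st[0])*np.cos(.154)-(t[1]-st[1])*np.sin(.154),robot.current_contact_force())
robot.move_linear(L(-20,120),speed=100)
robot.move_linear(L(-20,260),speed=150)
robot.move_ptp(L(-170,300),[np.pi,0,-.154])
a=robot.get_image("side")["img"].astype(int); b=pickle.load(open("pics/fin.pkl","rb"))[0]["img"].astype(int)
print("ball-region change",abs(a-b)[120:150,270:310].mean(),"nozzle",abs(a-b)[130:200,250:285].mean(),robot.current_t())
if s: print(robot.hand_in())
E
```

```text
True local x 14.97911728353096 [-0.96562097 -0.22082364  1.3379593 ]
ball-region change 0.5902777777777778 nozzle 0.365578231292517 27.9333
the job is handed in; nothing more can be done
None
```

I've handed the job in at about 28 s: the nozzle is seated on the stub with the button showing through its hole, and the gate lever is fully over at its open end stop. I didn't touch the plain pipe, jars, dropper bottle or crown board.

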